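# Clip the grate back into the drip tray

### The arm

A 7-joint arm with a two-finger parallel gripper is mounted at the origin on a cart in front of the work surface, level with it; the furniture and walls round the work are solid. World frame = base frame: x ahead of the robot, y to its left, z up, the work surface at z = 0. Lengths are in m, angles in rad, forces in N, time in s.
With the tool pointing down it reaches from about 0.425 to 0.8 m from the base axis. Payload 8.3 kg.
Tool frame: the origin (TCP) lies at the very end of the fingers, on their centre line; the grasp point (between the pads) lies 19 mm behind it (bot.hold_point_z is the distance from the TCP to the grasp point, in m); z points along the fingers, y is the direction in which the jaws open and shut (so a half turn about z gives the same grasp; the last joint's range is limited). The gripper opens to 85 mm and grips with 20 to 120 N. Pads are 22 mm wide; open, the fingers measure 114 mm over their backs; the gripper's body (76 mm by 85 mm) begins 54 mm behind the grasp point. The pads swing forward as they close: fully open they stand 13 mm farther back than shut.
Start: joints at [1.044, 0.383, 0.016, 1.37, -0.006, 1.388, -0.046], TCP at [0.28, -0.559, 0.231] pointing down, gripper open.
Joint ranges: [-2.95, 2.95], [-0.25, 2.06], [-1.52, 1.56], [0.18, 2.33], [-1.44, 4.58], [0.02, 2.06], [-3.01, 3.01]. Speed limits (rad/s): [2.39, 2.39, 3.01, 3.01, 3.14, 3.14, 3.14].

### API

Orientations are given as [roll, pitch, yaw] about the fixed x, y, z axes, in that order (R = Rz(yaw) Ry(pitch) Rx(roll)).
In Python, from plant import bot gives the robot as it stands.
- The arm moves only by the tool move_arm, never from a script. Its argument "series" is a list of rows, each a list of 7 numbers: the turn, a rotation vector about the tool's x, y, z in rad, then the shift along the tool's x, y, z in mm, then the closure in counts, from 0 (fully open) to 255 (shut). In form: [[ax, ay, az, dx, dy, dz, fingers], ...]. A call has 1 to 10 rows; each row shifts and turns the pose as measured when the row begins, along the tool's axes as they then stand; what a row does not reach is not made up. A row lasts 1/12 s, in which the tool goes at most 41.7 mm and 7.16 degrees, less where a joint would pass 70% of its speed; a pose out of reach is approached as far as the arm can. A call is refused whole if a number of a shift passes 41.7 or a number of a turn 0.125, either way. A call with a gripper value outside its range is refused whole. The fingers move at their own pace and stop on an object; "squeeze" is the grip in N (left out, the last holds). Time passes only in rows, so rows that do not move let the fingers close. It gives the time, the measured TCP pose, the force and the opening at its end, in the units of the state.
- bot.read_state(): the state, without advancing time (a new reading comes with each control period).
- bot.read_camera(name): name is "scene" or "top"; returns a dict with "pixels" (400x640x3 uint8, red, green, blue), "fx", "fy", "cx", "cy" (pixels), "dist" ([k1, k2, p1, p2, k3] as OpenCV has them; the pictures are not rectified), "pose" (4x4, takes a point from camera to world coordinates). Camera axes: x right, y up, looking along -z (the intrinsics and any distortion apply to the point x, -y, -z); pixel columns grow to the right and rows downward; lengths in m; the calibration is good to about 2 mm. A picture is of the moment at which its call begins. There is no depth.
- bot.close_job(): hands the job in, once; it reports no verdict.
The state is a dict: "t": time; "joint_positions": joint angles; "joint_velocities": joint speeds; "effort": joint torques, N m; "eef_pos": TCP position; "tool_rot": TCP orientation; "contact_force": force on the tool from outside, world axes, zero at the start; "wrist_torque": the same for the moment, N m; "width": finger opening in m.
Only numpy, scipy, OpenCV 4.12 (cv2) and the standard library are available. Lean on these libraries where they do the work, as an engineer would, in place of code of your own. Each camera call takes 0.05 s, during which the arm holds its last target.

### The job

Put the steel grate back into the drip tray. Hook its plain end (the end farther from its upright grip) under the tray's fixed lip with the grip end held up, then swing the grip end down and press it until the spring catch snaps back over it, so that the grate lies flat and fully home, and let go. Leave the dosing cup, cocoa shaker and stamp where they stand.

Things in the scene. Friction and masses are not known exactly. Their poses are not given: they have to be found in the camera images.
- tray: Steel drip tray fixed to the counter, 198 x 126 mm. Origin: centre of its underside; +x points to the lip end, z up. Inside 190 x 118 mm (x -95..95, y -59..59); walls 4 mm thick, tops at z = 20 mm (sides), 19.5 (-x end), 28 (lip end). A catch housing, 20 mm high, sticks out 26 mm at the -x end. The grate is too long to be laid in flat past the lip.
- tray_ledge (a point): Middle of the ledge below the lip (tray frame x = 81, y = 0, z = 14 mm). Ledges along all four walls, tops at z = 14 mm, carry the grate: 6 mm wide along the sides, 10 mm at the -x end, 27 mm at the lip end (x 68 to 95).
- tray_lip (a point): Middle of the lip's free lower edge (tray frame x = 81, y = 0, z = 25 mm). The lip is fixed, 3 mm thick, over the full width; it overhangs from x = 81 to the end wall at x = 95, its underside 11 mm above the ledge.
- catch (a joint): Spring catch at the tray's -x end, dark steel, 36 mm wide; slides along the tray's -x: 0 = out (closed, latching), 0.010 m = fully pushed back. Spring 1.6 N at 0 plus 0.4 N per mm. The grate's end coming down pushes it back by itself (some 5 to 20 N pressed down on the grip), then it springs out over the grate.
- catch_nose (a point): Tip of the catch's nose, moving with it (tray frame x = -88, y = 0, z = 22.5 mm when closed). The nose has a flat underside at z = 21 mm and an inner face sloped 30 degrees from the vertical, from z = 24 mm up and outward to z = 36 mm at x = -95 mm.
- grate: Loose steel grate of bars, 187 x 110 x 5 mm, about 0.3 kg, lying flat on the counter, grip up. Origin: centre of its underside; +x points to the plain (hook) end, z up. An upright dark plate grip, 44 mm long (along x), 12 mm thick (y), centred at x = -45 mm, stands from z = 5 to z = 45 mm. In place its underside is at tray z = 14 mm, its x axis along the tray's.
- grate_hook_edge (a point): Middle of the lower edge of the plain end (grate frame x = 93.5, y = 0, z = 0 mm).
- grate_free_edge (a point): Middle of the lower edge of the grip end (grate frame x = -93.5, y = 0, z = 0 mm).
- grate_grip (a point): Point inside the upright grip, 15 mm below its top (grate frame x = -45, y = 0, z = 30 mm).
- dosing_cup: Steel dosing cup, 60 mm across, 52 mm high, origin at the centre of its underside; a bystander.
- cocoa_shaker: White shaker with a brown band, 72 mm across, 110 mm high, origin at the centre of its underside; a bystander.
- stamp: Wooden hand stamp, 26 x 36 x 54 mm, origin at the centre of its underside; a bystander.

How it is judged:
On the way:
1. the plain end is under the lip (at least 3 mm past its edge) while the grate is still tilted by more than 0.1 rad (x of grate_hook_edge in the frame of tray above 0.084 m and z of grate_hook_edge in the frame of tray below 0.022 m and angle between grate's own z axis and vertical above 0.1 rad), for 0.1 s.
At the end, for the whole second after the job is handed in: The grate lies flat on the tray's ledges (tilt under 0.03 rad, both end edges within 2.5 mm of the ledge height), its plain end at least 7 mm under the lip, its grip end under the catch, which has sprung out to within 2 mm of closed; the grate is at rest and released (x of grate_hook_edge in the frame of tray above 0.088 m and z of each of grate_hook_edge, grate_free_edge in the frame of tray below 0.0165 m and x of grate_free_edge in the frame of tray below -0.088 m and z of grate_free_edge in the frame of tray above 0.011 m and angle between grate's own z axis and vertical below 0.03 rad and value of joint catch below 0.002 m and linear speed of grate below 0.02 m/s); the robot touches nothing.
It fails at once if a bystander is moved more than 30 mm or tipped over (distance of any of dosing_cup, cocoa_shaker, stamp from where it was at the start of the episode above 0.03 m or angle between any of dosing_cup, cocoa_shaker, stamp's own z axis and vertical above 0.5 rad).
It also fails if it takes over 51 s, if anything falls off the work surface, if the arm or the gripper's body presses on something with over 40 N, if the wrist force passes 120 N, or if a joint passes its speed limit or range.

## Working session

There is one attempt and no reset: what is moved stays moved. The work goes in short steps, Python scripts to look and compute and a tool call to move; the robot and the scene stay as the last step left them, time stands still between calls to the robot, and variables do not carry over. Pictures are saved under pics/ and viewed, and the job is handed in when it is done.

Besides the shell and the picture viewer there is one more tool, called in YAML: its name, and indented under it one key for each argument. move_arm: Moves the arm, as the interface text tells. Its arguments: {"type":"object","properties":{"series":{"type":"array"},"squeeze":{"type":"number"}},"required":["series"]}

```bash
mkdir -p pics; ls
cat > h.py <<'E'
import numpy as np,cv2
from plant import bot
def snap(n,f):
    c=bot.read_camera(n); cv2.imwrite(f,cv2.cvtColor(c['pixels'],cv2.COLOR_RGB2BGR)); 
    import pickle; pickle.dump(c,open(f'{n}.pkl','wb')); return c
E
python3 - <<'E'
from h import *
for n in('scene','top'):
    c=snap(n,f'pics/{n}0.png'); print(n,c['fx'],c['fy'],c['cx'],c['cy'],c['dist'],np.round(c['pose'],3).tolist())
print(bot.read_state(),bot.hold_point_z)
E
```

```text
pics
scene 387.28031074433153 387.28031074433153 315.42545859457414 198.0441578769592 [-0.01718716  0.          0.          0.          0.        ] [[-0.71, 0.372, -0.598, -0.028], [-0.704, -0.396, 0.589, 0.601], [-0.018, 0.84, 0.543, 0.636], [0.0, 0.0, 0.0, 1.0]]
top 396.59057939389265 396.59057939389265 320.3422923525883 206.1095188353001 [-0.0952681  0.         0.         0.         0.       ] [[-0.019, 0.98, -0.197, 0.341], [-1.0, -0.02, -0.004, -0.028], [-0.008, 0.197, 0.98, 1.412], [0.0, 0.0, 0.0, 1.0]]
{'t': 0.1, 'joint_positions': array([ 1.04409364,  0.38413487,  0.01636812,  1.37104484, -0.00632554,
        1.38819966, -0.04648237]), 'joint_velocities': array([-0.0006907 , -0.00169138, -0.00094807, -0.00259451,  0.00021095,
        0.00041214, -0.00073283]), 'effort': array([ 4.65745601e-03, -6.29132223e+01,  8.48718937e-01, -3.72755671e+01,
        1.68791710e-02,  1.05486260e-02,  1.09501993e-04]), 'eef_pos': array([ 0.27943843, -0.55854629,  0.23039268]), 'tool_rot': array([-3.13985393e+00, -3.75287048e-06,  4.63885502e-01]), 'contact_force': array([0.32490969, 0.3382715 , 0.81838374]), 'wrist_torque': array([ 0.00052968,  0.07104389, -0.02363062]), 'width': 0.08535008875492703} 0.0187
```

View pics/scene0.png

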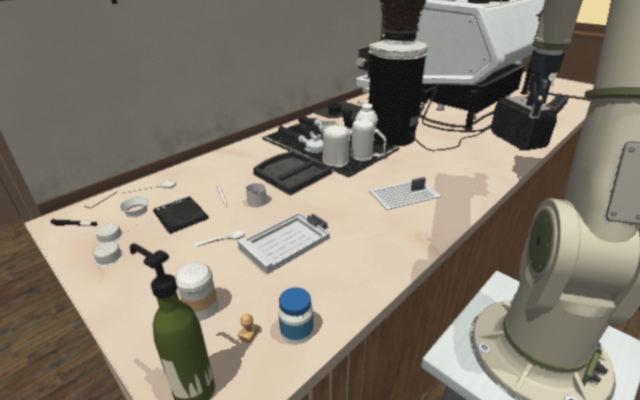

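View pics/top0.png

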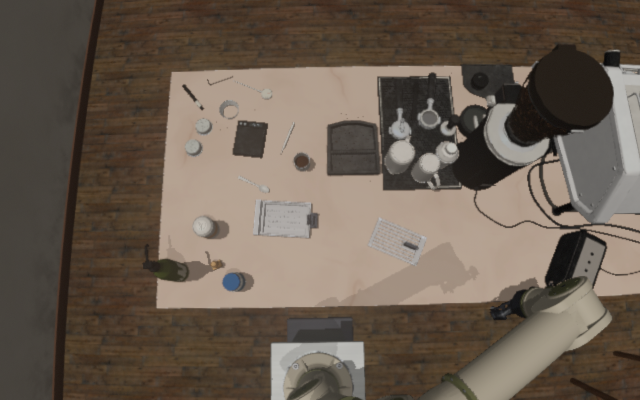

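Run:
```python
import cv2
t=cv2.imread('pics/top0.png');s=cv2.imread('pics/scene0.png')
cv2.imwrite('pics/c1.png',cv2.resize(t[190:250,240:330],None,fx=8,fy=8,interpolation=cv2.INTER_CUBIC))
cv2.imwrite('pics/c2.png',cv2.resize(t[210:270,360:440],None,fx=8,fy=8,interpolation=cv2.INTER_CUBIC))
cv2.imwrite('pics/c3.png',cv2.resize(s[205:275,230:335],None,fx=7,fy=7,interpolation=cv2.INTER_CUBIC))
cv2.imwrite('pics/c4.png',cv2.resize(s[165:215,360:450],None,fx=8,fy=8,interpolation=cv2.INTER_CUBIC))
```

```text
(no output)
```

View pics/c1.png

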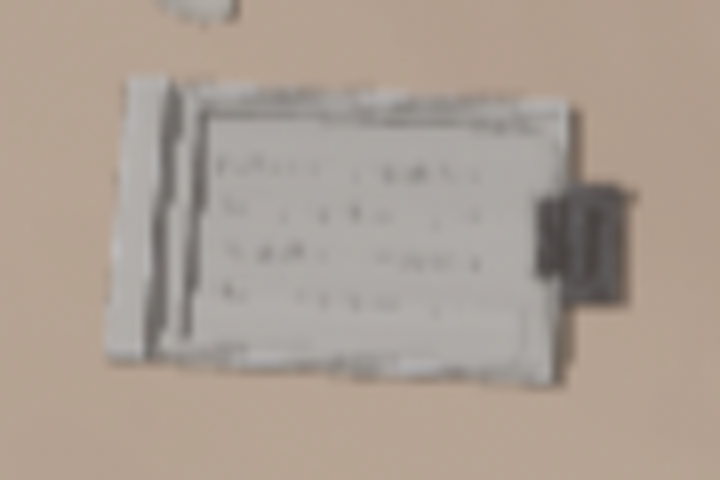

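View pics/c2.png

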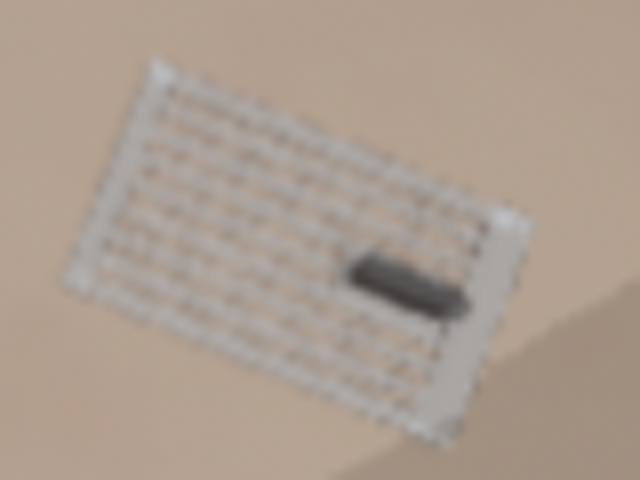

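View pics/c3.png

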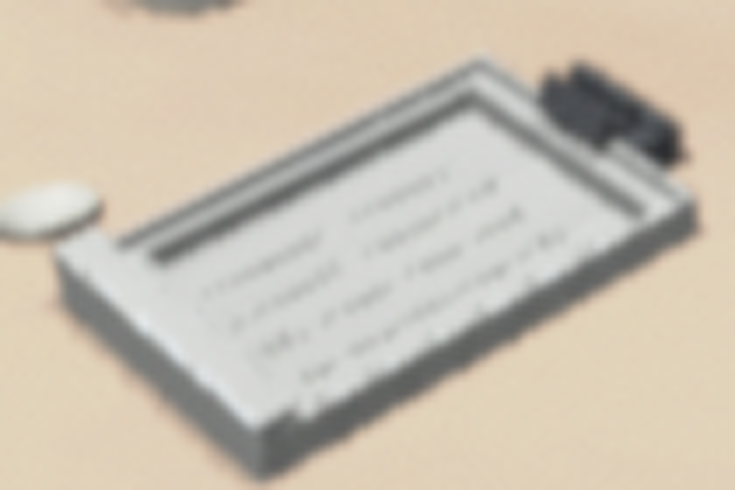

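View pics/c4.png

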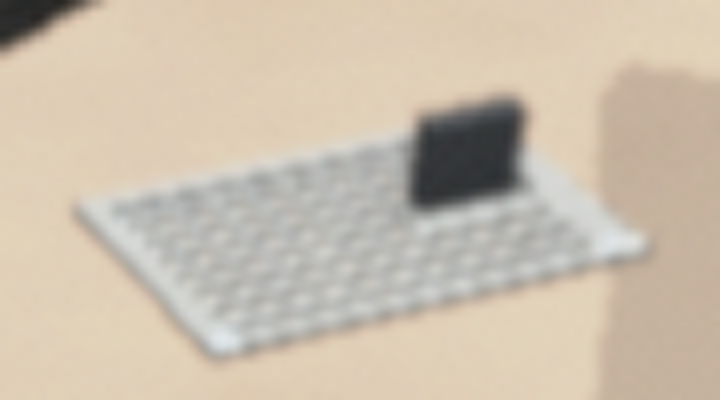

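```bash
cat > fit.py <<'E'
import numpy as np,cv2,pickle
from scipy.optimize import least_squares
from scipy.spatial.transform import Rotation as R
C={n:pickle.load(open(n+'.pkl','rb')) for n in('scene','top')}
def proj(n,P):
    c=C[n];T=np.linalg.inv(c['pose']);p=P@T[:3,:3].T+T[:3,3];p=p*[1,-1,-1]
    K=np.array([[c['fx'],0,c['cx']],[0,c['fy'],c['cy']],[0,0,1]])
    return cv2.projectPoints(p.reshape(-1,1,3),np.zeros(3),np.zeros(3),K,np.array(c['dist'],float))[0].reshape(-1,2)
def w(q,P):  # q x,y,yaw[,pitch about own y,z]
    return R.from_euler('z',q[2]).apply(np.array(P)/1000.)+[q[0],q[1],0]
def fit(obs,q0):
    def f(q): return np.concatenate([(proj(n,w(q,P))-np.array(U)).ravel() for n,(P,U) in obs.items()])
    r=least_squares(f,q0,loss='soft_l1'); return r.x,f(r.x).reshape(-1,2)
def cr(U,s,ox,oy): return (np.array(U)+.5)/s-.5+[ox,oy]
E
python3 - <<'E'
from fit import *
tray={'top':([(99,-63,28),(99,63,28),(-99,-63,20),(-99,63,20)],cr([(130,77),(107,360),(570,102),(556,383)],8,240,190)),
'scene':([(99,-63,28),(99,63,28),(99,63,0),(-99,63,20),(-99,-63,20)],cr([(62,250),(262,432),(262,480),(695,203),(482,57)],7,230,205))}
g={'top':([(93.5,-55,5),(93.5,55,5),(-93.5,-55,5),(-93.5,55,5)],cr([(155,62),(68,285),(533,222),(447,443)],8,360,210)),
'scene':([(93.5,-55,5),(93.5,55,5),(-93.5,55,5)],cr([(78,205),(213,350),(650,243)],8,360,165))}
for nm,o,q0 in(('tray',tray,[.5,0.1,1.5]),('grate',g,[.45,-.2,1.2])):
    q,r=fit(o,q0);print(nm,q.round(4));print(r.round(2).tolist())
    for k in o:
        q,r=fit({k:o[k]},q0);print(k,q.round(4))
E
```

```text
tray [0.5784 0.1164 1.501 ]
[[-0.47, 0.05], [-0.51, -0.43], [-0.28, 0.02], [-0.51, -0.18], [-0.91, -0.26], [-0.25, -0.47], [0.79, 1.63], [1.25, -1.13], [0.74, -0.88]]
top [0.5779 0.1148 1.5036]
scene [0.5784 0.1177 1.5014]
grate [ 0.4909 -0.2925  1.144 ]
[[-0.46, -0.64], [-1.06, -0.48], [0.57, -0.35], [0.44, 0.5], [-0.38, -0.25], [0.51, 0.26], [0.58, 0.31]]
top [ 0.49   -0.2929  1.1465]
scene [ 0.492  -0.2927  1.1446]
```

```bash
cat >> h.py <<'E'
from scipy.spatial.transform import Rotation as R
def to(pos,rpy):
    s=bot.read_state(); A=R.from_euler('xyz',s['tool_rot']); B=R.from_euler('xyz',rpy)
    print('pos',s['eef_pos'].round(4),'rpy',np.round(s['tool_rot'],4),'F',s['contact_force'].round(1),'w',round(s['width'],4),'t',round(s['t'],2))
    print('shift mm',(A.inv().apply(np.array(pos)-s['eef_pos'])*1000).round(1),'turn',(A.inv()*B).as_rotvec().round(4))
def gpose(tx,ty,tyaw,gx,gz,tilt,off=(-45,0,11)):
    """grate hook edge at tray (gx,gz) mm, grip end raised by tilt; returns tcp pos, rpy"""
    T=R.from_euler('z',tyaw)
    G=T*R.from_euler('y',tilt)   # +y rot: x axis goes down
    o=np.array([gx,0,gz])-R.from_euler('y',tilt).apply([93.5,0,0])
    p=T.apply((o+R.from_euler('y',tilt).apply(off))/1000)+[tx,ty,0]
    return p,(G*R.from_euler('x',np.pi)).as_euler('xyz')
E
python3 - <<'E'
from h import *
to([.4724,-.3337,.12],[np.pi,0,1.145])
E
```

```text
pos [ 0.2794 -0.5585  0.2304] rpy [-3.1399 -0.      0.4639] F [0.3 0.3 0.8] w 0.0854 t 0.1
shift mm [ 273.2 -114.6  110.6] turn [-1.700e-03 -6.000e-04 -6.811e-01]
```

move_arm:
  series:
    - [0,0,0,27,-11,8,0]
    - [0,0,0,34,-14,10,0]
    - [0,0,0,34,-14,10,0]
    - [0,0,0,34,-14,10,0]
    - [0,0,0,34,-14,10,0]
    - [0,0,0,34,-14,10,0]
    - [0,0,0,34,-14,10,0]
    - [0,0,-0.12,0,0,0,0]
    - [0,0,-0.12,0,0,0,0]
    - [0,0,-0.12,0,0,0,0]
  squeeze: 100

```text
t: 0.93
eef_pos: [0.4469, -0.3597, 0.153]
tool_rot: [-3.13, 0.002, 0.821]
contact_force: [0.2, 0.9, 0.3]
width: 0.0855
```

Run:
```python
from h import *
to([.4724,-.3337,.12],[np.pi,0,1.145])
```

```text
pos [ 0.4469 -0.3597  0.153 ] rpy [-3.1304e+00  1.6000e-03  8.2090e-01] F [0.2 0.9 0.3] w 0.0855 t 0.93
shift mm [36.4  1.3 32.9] turn [-1.130e-02 -3.000e-04 -3.241e-01]
```

move_arm:
  series:
    - [-0.01,0,-0.11,0,0,0,0]
    - [0,0,-0.11,0,0,0,0]
    - [0,0,-0.1,0,0,0,0]
    - [0,0,0,18,8,16,0]
    - [0,0,0,18,6,16,0]
    - [0,0,0,0,0,0,0]

```text
t: 1.43
eef_pos: [0.4737, -0.3302, 0.1177]
tool_rot: [-3.137, -0.0, 1.167]
contact_force: [0.2, 1.0, -1.3]
width: 0.0854
```

Run:
```python
from h import *
to([.4724,-.3337,.012],[np.pi,0,1.145])
snap('top','pics/top1.png');snap('scene','pics/scene1.png')
t=cv2.imread('pics/top1.png');s=cv2.imread('pics/scene1.png')
a=cv2.resize(t[190:270,340:440],None,fx=6,fy=6,interpolation=cv2.INTER_CUBIC)
cv2.imwrite('pics/d1.png',a)
cv2.imwrite('pics/d2.png',cv2.resize(s[120:220,350:450],None,fx=6,fy=6,interpolation=cv2.INTER_CUBIC))
```

```text
pos [ 0.4737 -0.3302  0.1177] rpy [-3.1369e+00 -2.0000e-04  1.1675e+00] F [ 0.2  1.  -1.3] w 0.0854 t 1.43
shift mm [ -3.7   0.6 105.7] turn [-0.0047 -0.0001  0.0225]
```

View pics/d2.png

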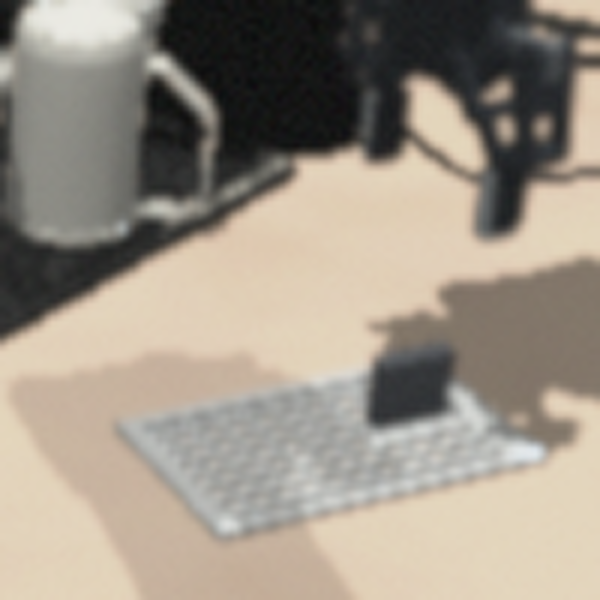

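move_arm:
  series:
    - [-0.005,0,0.022,-3,0,15,0]
    - [0,0,0,0,0,20,0]
    - [0,0,0,0,0,20,0]
    - [0,0,0,0,0,20,0]
    - [0,0,0,0,0,10,0]
    - [0,0,0,0,0,0,0]

```text
t: 2.03
eef_pos: [0.4699, -0.346, 0.0379]
tool_rot: [3.131, 0.009, 1.133]
contact_force: [-0.4, 0.4, -0.9]
width: 0.0857
```

Run:
```python
from h import *
to([.4724,-.3337,.012],[np.pi,0,1.145])
```

```text
pos [ 0.4699 -0.346   0.0379] rpy [3.1308 0.0085 1.1326] F [-0.4  0.4 -0.9] w 0.0857 t 2.03
shift mm [12.4 -3.2 25.8] turn [ 0.0107  0.0086 -0.0123]
```

move_arm:
  series:
    - [0.01,0.008,-0.012,10,-3,6,0]
    - [0,0,0,2,0,6,0]
    - [0,0,0,0,0,5,0]
    - [0,0,0,0,0,0,0]

```text
t: 2.37
eef_pos: [0.4732, -0.3351, 0.0227]
tool_rot: [3.138, 0.001, 1.144]
contact_force: [-0.2, 0.7, -0.1]
width: 0.0854
```

Run:
```python
from h import *
to([.4724,-.3337,.012],[np.pi,0,1.145])
```

```text
pos [ 0.4732 -0.3351  0.0227] rpy [3.1384e+00 1.1000e-03 1.1439e+00] F [-0.2  0.7 -0.1] w 0.0854 t 2.37
shift mm [ 0.9 -1.3 10.7] turn [ 0.0032  0.0011 -0.0011]
```

move_arm:
  series:
    - [0.003,0.001,0,1,-1,5,0]
    - [0,0,0,0,0,4,0]
    - [0,0,0,0,0,2,0]
    - [0,0,0,0,0,0,0]
    - [0,0,0,0,0,0,120]
    - [0,0,0,0,0,0,255]
    - [0,0,0,0,0,0,255]
    - [0,0,0,0,0,0,255]
    - [0,0,0,0,0,0,255]
    - [0,0,0,0,0,0,255]

```text
t: 3.2
eef_pos: [0.474, -0.3344, 0.0127]
tool_rot: [3.138, 0.001, 1.144]
contact_force: [-2.1, 0.2, 0.1]
width: 0.0124
```

Run:
```python
from h import *
to([.4724,-.3337,.012],[np.pi,0,1.145])
```

```text
pos [ 0.474  -0.3344  0.0127] rpy [3.1382e+00 8.0000e-04 1.1442e+00] F [-2.1  0.2  0.1] w 0.0124 t 3.2
shift mm [ 0.  -1.8  0.7] turn [ 0.0034  0.0008 -0.0008]
```

move_arm:
  series:
    - [0,0,0,0,0,-6,255]
    - [0,0,0,0,0,-12,255]
    - [0,0,0,0,0,-15,255]
    - [0,0,0,0,0,-15,255]
    - [0,0,0,0,0,-15,255]
    - [0,0,0,0,0,-15,255]
    - [0,0,0,0,0,-12,255]
    - [0,0,0,0,0,-6,255]
    - [0,0,0,0,0,0,255]
  squeeze: 120

```text
t: 3.95
eef_pos: [0.4711, -0.3327, 0.1162]
tool_rot: [-3.139, 0.0, 1.145]
contact_force: [0.8, -0.8, -3.3]
width: 0.0105
```

Run:
```python
from h import *
p,r=gpose(.578,.116,1.5025,60,70,.25,(-45,0,12.7)); print(p,r)
to(p,r)
snap('top','pics/top2.png');snap('scene','pics/scene2.png')
s=cv2.imread('pics/scene2.png')
cv2.imwrite('pics/e2.png',cv2.resize(s[80:230,330:480],None,fx=4,fy=4,interpolation=cv2.INTER_CUBIC))
```

```text
[0.57315116 0.0451133  0.11657064] [3.14159265 0.25       1.5025    ]
pos [ 0.4711 -0.3327  0.1162] rpy [-3.1391e+00  1.0000e-04  1.1447e+00] F [ 0.8 -0.8 -3.3] w 0.0105 t 3.95
shift mm [ 3.862e+02 -6.320e+01 -3.000e-01] turn [-0.0472 -0.2476 -0.3556]
```

View pics/e2.png

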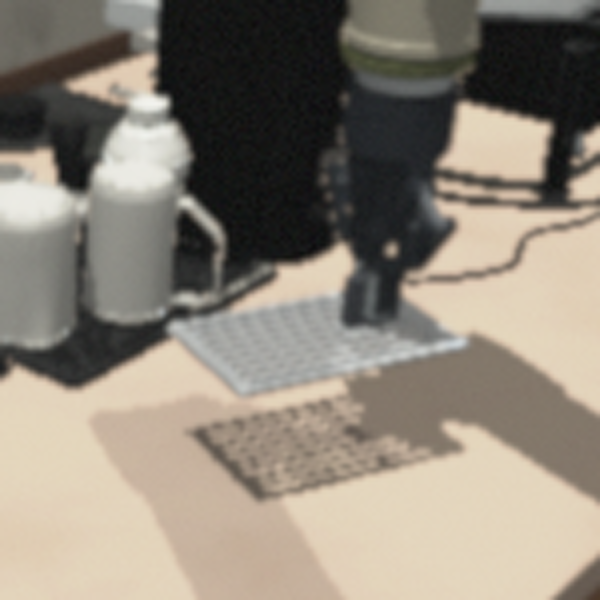

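move_arm:
  series:
    - [0,0,-0.06,8,1,-2,255]
    - [0,0,-0.1,16,3,-4,255]
    - [0,0,-0.1,25,5,-4,255]
    - [0,0,-0.06,30,6,0,255]
    - [0,0,-0.03,30,6,0,255]
    - [0,0,0,30,6,0,255]
    - [0,0,0,30,6,0,255]
    - [0,0,0,30,6,0,255]
    - [0,0,0,20,4,0,255]
    - [0,0,0,10,2,0,255]

```text
t: 4.88
eef_pos: [0.5398, -0.1074, 0.1127]
tool_rot: [-3.118, -0.006, 1.501]
contact_force: [0.6, 0.6, -3.3]
width: 0.0104
```

Run:
```python
from h import *
p,r=gpose(.578,.116,1.5025,60,70,.25,(-45,0,12.7)); 
to(p,r)
```

```text
pos [ 0.5398 -0.1074  0.1127] rpy [-3.1182 -0.0057  1.5011] F [ 0.6  0.6 -3.3] w 0.0104 t 4.88
shift mm [154.5  22.5  -3.5] turn [-0.0234 -0.2557  0.0016]
```

move_arm:
  series:
    - [-0.02,-0.06,0,12,2,-2,255]
    - [0,-0.06,0,18,4,-2,255]
    - [0,-0.05,0,25,4,0,255]
    - [0,-0.04,0,25,4,3,255]
    - [0,-0.03,0,25,4,5,255]
    - [0,-0.01,0,20,2,5,255]
    - [0,0,0,10,0,3,255]
    - [0,0,0,0,0,0,255]

```text
t: 5.55
eef_pos: [0.5674, 0.0218, 0.0726]
tool_rot: [-3.132, 0.257, 1.499]
contact_force: [-0.4, -0.7, -4.0]
width: 0.0104
```

Run:
```python
from h import *
p,r=gpose(.578,.116,1.5025,60,70,.25,(-45,0,12.7)); 
to(p,r)
```

```text
pos [0.5674 0.0218 0.0726] rpy [-3.1323  0.2571  1.4994] F [-0.4 -0.7 -4. ] w 0.0104 t 5.55
shift mm [ 11.7   3.6 -48.5] turn [-0.0101  0.0071 -0.003 ]
```

move_arm:
  series:
    - [-0.01,0.007,-0.003,2,2,-6,255]
    - [0,0,0,2,2,-6,255]
    - [0,0,0,0,0,0,255]
    - [0,0,0,0,0,0,255]

```text
t: 5.88
eef_pos: [0.5719, 0.0221, 0.0844]
tool_rot: [-3.141, 0.251, 1.496]
contact_force: [-0.6, -1.0, -3.8]
width: 0.0099
```

Run:
```python
from h import *
p,r=gpose(.578,.116,1.5025,60,40,.25,(-45,0,12.7)); 
to(p,r)
snap('top','pics/top3.png');snap('scene','pics/scene3.png')
s=cv2.imread('pics/scene3.png');t=cv2.imread('pics/top3.png')
cv2.imwrite('pics/f1.png',cv2.resize(t[185:265,240:340],None,fx=7,fy=7,interpolation=cv2.INTER_CUBIC))
cv2.imwrite('pics/f2.png',cv2.resize(s[170:280,225:345],None,fx=5,fy=5,interpolation=cv2.INTER_CUBIC))
```

```text
pos [0.5719 0.0221 0.0844] rpy [-3.1405  0.2514  1.4964] F [-0.6 -1.  -3.8] w 0.0099 t 5.88
shift mm [21.7 -0.5 -7.8] turn [-0.0026  0.0014 -0.0059]
```

View pics/f1.png

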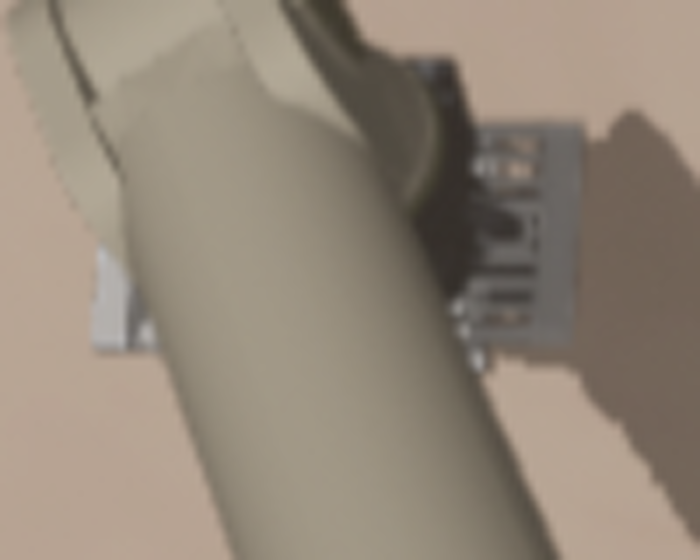

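View pics/f2.png

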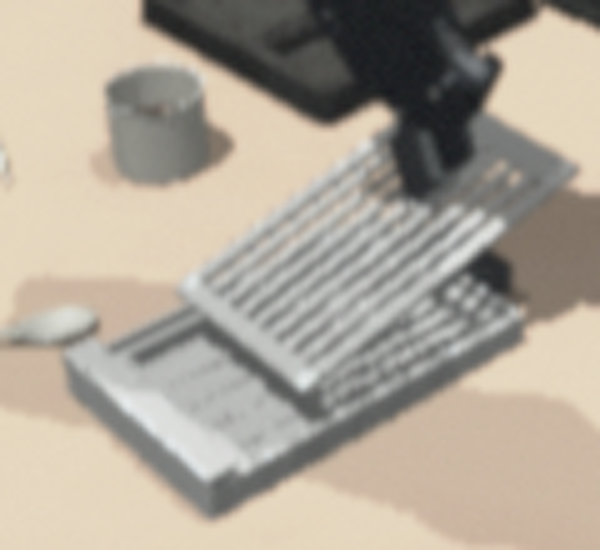

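Run:
```python
from fit import *
import h
s=h.bot.read_state()
A=R.from_euler('xyz',s['tool_rot']); G=A*R.from_euler('x',np.pi)
off=np.array([-45,0,12.7])
def pts(P): return G.apply((np.array(P)-off)/1000)+s['eef_pos']
P=[(93.5,-55,5),(93.5,55,5),(-93.5,55,5),(93.5,55,0)]
u=proj('scene',pts(P)); print(((u-[225,170]+.5)*5-.5).round(0))
u=proj('top',pts([(-93.5,-55,5),(-93.5,55,5)])); print(((u-[240,185]+.5)*7-.5).round(0))
q=[.578,.116,1.5025]
u=proj('scene',w(q,[(99,-63,28),(99,63,28),(99,63,0),(-99,63,20)])); print(((u-[225,170]+.5)*5-.5).round(0))
Tr=R.from_euler('z',1.5025)
for p in P[:2]+[(93.5,0,0)]: print(((Tr.inv().apply(pts([p])[0]-[.578,.116,0]))*1000).round(1))
```

```text
[[172. 285.]
 [303. 389.]
 [580. 164.]
 [306. 396.]]
[[583. 116.]
 [570. 340.]]
[[ 66. 352.]
 [212. 481.]
 [218. 526.]
 [529. 314.]]
[ 37.8 -56.3  42.5]
[38.6 53.7 42.5]
[37.  -1.3 37.6]
```

Run:
```python
from fit import *
import h
s=h.bot.read_state()
A=R.from_euler('xyz',s['tool_rot']); G=A*R.from_euler('x',np.pi)
off=np.array([-45,0,12.7])
def pts(P): return G.apply((np.array(P)-off)/1000)+s['eef_pos']
im=cv2.imread('pics/scene3.png')[205:280,235:335]; im=cv2.resize(im,None,fx=8,fy=8,interpolation=cv2.INTER_CUBIC)
def ln(P,c):
    u=((proj('scene',P)-[235,205]+.5)*8-.5).round().astype(int); cv2.polylines(im,[u.reshape(-1,1,2)],True,c,1)
ln(pts([(93.5,-55,5),(93.5,55,5),(-93.5,55,5),(-93.5,-55,5)]),(0,0,255))
q=[.578,.116,1.5025]
ln(w(q,[(99,-63,28),(99,63,28),(81,63,28),(81,-63,28)]),(0,255,0))
ln(w(q,[(95,-59,20),(95,59,20),(-95,59,20),(-95,-59,20)]),(255,0,0))
cv2.imwrite('pics/g2.png',im)
```

```text
(no output)
```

View pics/g2.png

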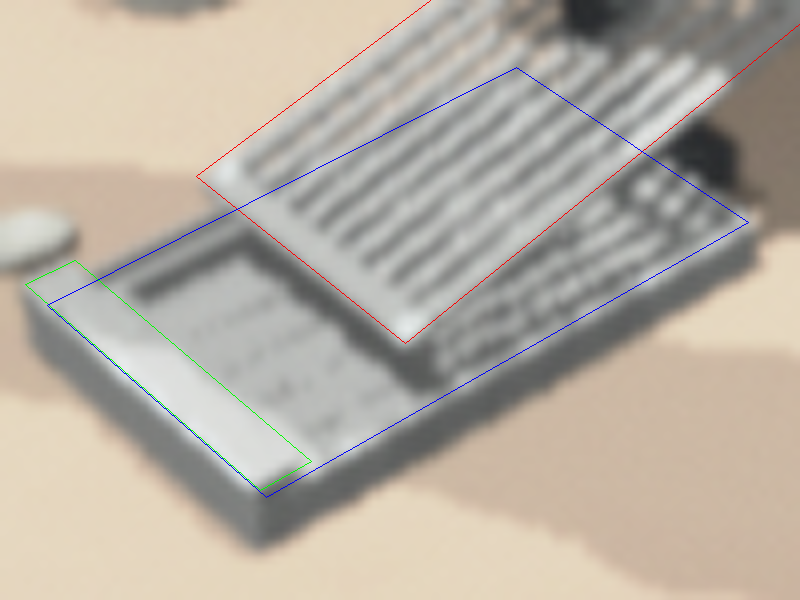

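```bash
cat > step.py <<'E'
import sys
from h import *
gx,gz,t=map(float,sys.argv[1:4])
p,r=gpose(.578,.116,1.5025,gx,gz,t,(-45,-1,12.7)); to(p,r)
s=bot.read_state();G=R.from_euler('xyz',s['tool_rot'])*R.from_euler('x',np.pi);T=R.from_euler('z',1.5025)
for P in ([93.5,0,0],[-93.5,0,0]):
    print('tray mm',(T.inv().apply(G.apply((np.array(P)-[-45,-1,12.7])/1000)+s['eef_pos']-[.578,.116,0])*1000).round(1))
print('torque',s['wrist_torque'].round(2))
E
python3 step.py 72 30 .17
```

```text
pos [0.572  0.0222 0.0844] rpy [-3.1409  0.2515  1.4961] F [-0.6  0.3 -2.4] w 0.0105 t 5.98
shift mm [35.3  0.3 10. ] turn [-0.002   0.0815 -0.0063]
tray mm [37.  -0.3 37.6]
tray mm [-144.2    0.9   84.2]
torque [ 0.3  -0.07  0.  ]
```

move_arm:
  series:
    - [0,0.02,-0.006,7,0,1,255]
    - [0,0.02,0,9,0,2,255]
    - [0,0.02,0,9,0,2,255]
    - [0,0.02,0,7,0,2,255]
    - [0,0,0,3,0,1,255]
    - [0,0,0,0,0,0,255]
    - [0,0,0,0,0,0,255]

```text
t: 6.57
eef_pos: [0.5743, 0.0561, 0.0676]
tool_rot: [-3.139, 0.163, 1.5]
contact_force: [0.3, -0.5, -3.8]
width: 0.0106
```

```bash
python3 step.py 74 18 .17
```

```text
pos [0.5743 0.0561 0.0676] rpy [-3.1394  0.1627  1.4996] F [ 0.3 -0.5 -3.8] w 0.0106 t 6.57
shift mm [ 1.8  0.6 13.6] turn [-0.0027 -0.0073 -0.0028]
tray mm [74.6  0.2 32.7]
tray mm [-109.9    0.7   62.9]
torque [ 0.14 -0.    0.03]
```

move_arm:
  series:
    - [-0.003,-0.007,-0.003,0,0.5,4,255]
    - [0,0,0,0.5,0,5,255]
    - [0,0,0,0.5,0,4,255]
    - [0,0,0,0,0,0,255]
    - [0,0,0,0,0,0,255]

```text
t: 6.98
eef_pos: [0.5746, 0.0547, 0.0529]
tool_rot: [3.142, 0.171, 1.504]
contact_force: [-0.3, 0.0, -3.1]
width: 0.0101
```

```bash
python3 step.py 92 16 .17
python3 - <<'E'
from h import *
snap('scene','pics/scene4.png')
s=cv2.imread('pics/scene4.png')
cv2.imwrite('pics/f4.png',cv2.resize(s[190:280,230:340],None,fx=7,fy=6,interpolation=cv2.INTER_CUBIC))
E
```

```text
pos [0.5746 0.0547 0.0529] rpy [3.1416 0.1715 1.5038] F [-0.3  0.  -3.1] w 0.0101 t 6.98
shift mm [18.9  0.3 -2.3] turn [0.0002 0.0015 0.0013]
tray mm [72.9  0.4 16.7]
tray mm [-111.3    0.2   48.6]
torque [ 0.21 -0.   -0.  ]
```

View pics/f4.png

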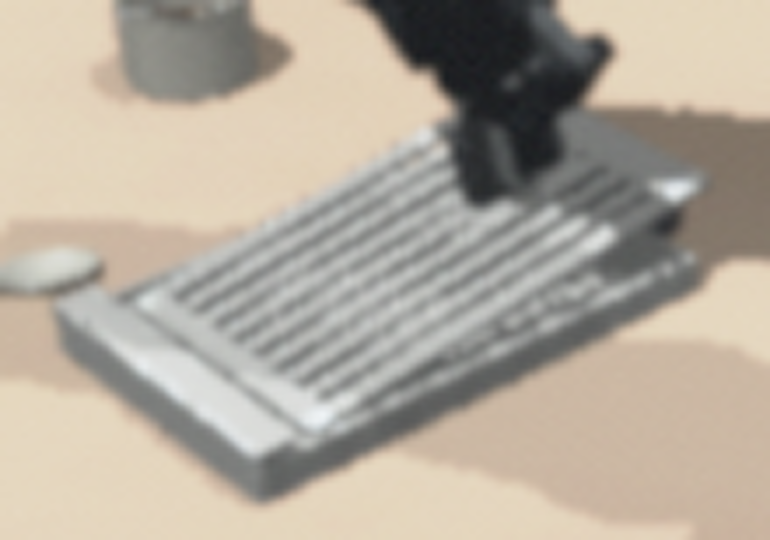

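move_arm:
  series:
    - [0,0,0,4,0,-1,255]
    - [0,0,0,5,0,-1,255]
    - [0,0,0,5,0,-1,255]
    - [0,0,0,3,0,0,255]
    - [0,0,0,0,0,0,255]
    - [0,0,0,0,0,0,255]

```text
t: 7.53
eef_pos: [0.5762, 0.0747, 0.0536]
tool_rot: [3.141, 0.171, 1.504]
contact_force: [0.2, 1.3, -4.2]
width: 0.0104
```

```bash
python3 step.py 93.5 15 .17
```

```text
pos [0.5762 0.0747 0.0536] rpy [3.1406 0.1707 1.5041] F [ 0.2  1.3 -4.2] w 0.0104 t 7.53
shift mm [ 0.9 -0.1  2.5] turn [0.0013 0.0007 0.0016]
tray mm [93.   0.2 17.6]
tray mm [-91.3  -0.2  49.3]
torque [ 0.2   0.01 -0.  ]
```

move_arm:
  series:
    - [0,0,0,1,0,2,255]
    - [0,0,0,1.5,0,1.5,255]
    - [0,0,0,0,0,0,255]
    - [0,0,0,0,0,0,255]

```text
t: 7.87
eef_pos: [0.5767, 0.0759, 0.05]
tool_rot: [3.14, 0.171, 1.503]
contact_force: [-1.1, 0.5, -1.1]
width: 0.0104
```

```bash
python3 step.py 93.5 15 .17;python3 - <<'E'
from h import *
snap('scene','pics/scene5.png')
s=cv2.imread('pics/scene5.png')
cv2.imwrite('pics/f5.png',cv2.resize(s[190:280,230:340],None,fx=7,fy=6,interpolation=cv2.INTER_CUBIC))
E
```

```text
pos [0.5767 0.0759 0.05  ] rpy [3.1398 0.1715 1.5031] F [-1.1  0.5 -1.1] w 0.0104 t 7.87
shift mm [-1.  -0.4 -0.8] turn [0.0019 0.0015 0.0006]
tray mm [94.2 -0.3 13.8]
tray mm [-90.   -0.5  45.7]
torque [0.43 0.2  0.02]
```

View pics/f5.png

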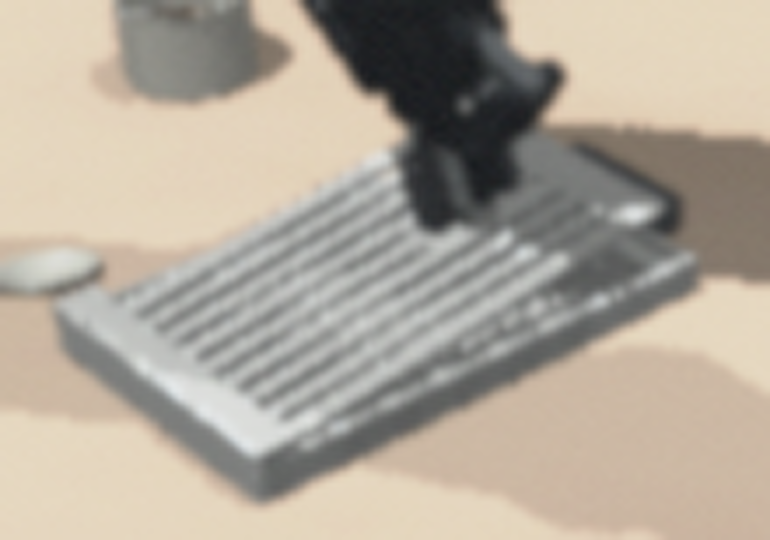

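move_arm:
  series:
    - [0,0.02,0,-0.7,0,2.5,255]
    - [0,0.02,0,-0.3,0,2.7,255]
    - [0,0.02,0,-0.3,0,2.7,255]
    - [0,0,0,0,0,0,255]
    - [0,0,0,0,0,0,255]

```text
t: 8.33
eef_pos: [0.5765, 0.0722, 0.0412]
tool_rot: [3.14, 0.105, 1.502]
contact_force: [0.1, 1.6, -1.4]
width: 0.0109
```

```bash
python3 step.py 93.5 14 .08
```

```text
pos [0.5765 0.0722 0.0412] rpy [3.1398 0.1049 1.5018] F [ 0.1  1.6 -1.4] w 0.0109 t 8.33
shift mm [ 0.6 -0.5  3.4] turn [ 0.0017  0.0249 -0.0007]
tray mm [92.6 -0.6 14. ]
tray mm [-93.4  -0.5  33.6]
torque [0.54 0.01 0.02]
```

move_arm:
  series:
    - [0,0.02,0,0.3,0,2.7,255]
    - [0,0.02,0,0,0,2.7,255]
    - [0,0.02,0,0,0,2.8,255]
    - [0,0,0,0,0,0,255]

```text
t: 8.67
eef_pos: [0.5772, 0.0723, 0.0332]
tool_rot: [3.138, 0.038, 1.502]
contact_force: [0.2, 0.6, 2.2]
width: 0.0107
```

```bash
python3 step.py 93.5 14 .0
```

```text
pos [0.5772 0.0723 0.0332] rpy [3.1379 0.0381 1.5023] F [0.2 0.6 2.2] w 0.0107 t 8.67
shift mm [-1.1 -1.2  6.5] turn [ 0.0036  0.0381 -0.0001]
tray mm [94.3 -1.2 15.2]
tray mm [-92.6  -1.2  22.4]
torque [ 0.01 -0.03 -0.02]
```

move_arm:
  series:
    - [0.003,0.02,0,-0.7,-0.5,2.8,255]
    - [0,0.018,0,-0.4,-0.5,2.5,255]
    - [0,0,0,0,0,2,255]
    - [0,0,0,0,0,2,255]
    - [0,0,0,0,0,0,255]

```text
t: 9.08
eef_pos: [0.5766, 0.0716, 0.0275]
tool_rot: [3.139, -0.005, 1.502]
contact_force: [0.5, -0.5, -4.0]
width: 0.0102
```

```bash
python3 step.py 93.5 14 .0;python3 - <<'E'
from h import *
snap('scene','pics/scene6.png')
s=cv2.imread('pics/scene6.png')
cv2.imwrite('pics/f6.png',cv2.resize(s[190:280,230:340],None,fx=7,fy=6,interpolation=cv2.INTER_CUBIC))
E
```

```text
pos [0.5766 0.0716 0.0275] rpy [ 3.1393 -0.0053  1.5022] F [ 0.5 -0.5 -4. ] w 0.0102 t 9.08
shift mm [-0.6 -0.6  0.8] turn [ 0.0023 -0.0053 -0.0004]
tray mm [94.1 -0.7 15.6]
tray mm [-92.9  -0.6  14.6]
torque [-0.12  0.03 -0.04]
```

View pics/f6.png

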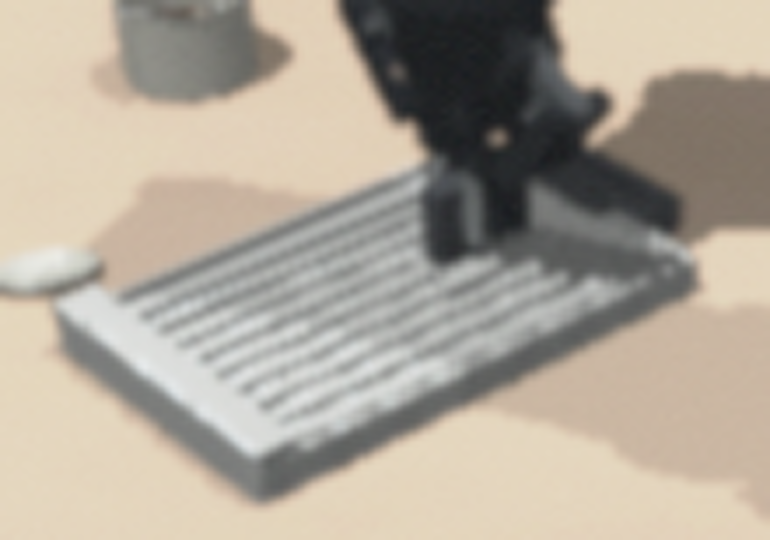

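move_arm:
  series:
    - [0,-0.005,0,-0.3,0,2,255]
    - [0,0,0,0,0,2,255]
    - [0,0,0,0,0,2,255]
    - [0,0,0,0,0,2,255]

```text
t: 9.47
eef_pos: [0.5769, 0.0712, 0.0269]
tool_rot: [3.137, 0.002, 1.501]
contact_force: [-11.1, -1.8, 23.1]
width: 0.0099
```

```bash
python3 step.py 93.5 14 .0
```

```text
pos [0.5769 0.0712 0.0269] rpy [3.1372e+00 2.0000e-03 1.5014e+00] F [-11.1  -1.8  23.1] w 0.0099 t 9.47
shift mm [-0.3 -1.   0.2] turn [ 0.0043  0.002  -0.0011]
tray mm [93.7 -1.2 14. ]
tray mm [-93.3  -1.   14.3]
torque [-0.33  2.59 -0.06]
```

move_arm:
  series:
    - [0,0,0,0,0,0,255]
    - [0,0,0,0,0,0,160]
    - [0,0,0,0,0,0,130]
    - [0,0,0,0,0,0,130]
    - [0,0,0,0,0,0,130]
    - [0,0,0,0,0,-5,130]
    - [0,0,0,0,0,-12,130]
    - [0,0,0,0,0,-20,130]
    - [0,0,0,0,0,-20,130]
    - [0,0,0,0,0,-20,130]

```text
t: 10.3
eef_pos: [0.5737, 0.0706, 0.1032]
tool_rot: [-3.137, 0.002, 1.502]
contact_force: [0.2, 0.8, 0.1]
width: 0.0418
```

move_arm:
  series:
    - [0,0,0,0,0,-25,130]
    - [0,0,0,-25,0,-25,130]
    - [0,0,0,-30,0,-15,130]
    - [0,0,0,-35,0,0,130]
    - [0,0,0,-35,0,0,130]
    - [0,0,0,-35,0,0,130]
    - [0,0,0,-35,0,0,130]
    - [0,0,0,-35,0,0,130]
    - [0,0,0,-20,0,0,130]
    - [0,0,0,0,0,0,130]

```text
t: 11.13
eef_pos: [0.5611, -0.1841, 0.1908]
tool_rot: [3.125, 0.001, 1.514]
contact_force: [-0.5, -1.2, 0.4]
width: 0.0418
```

```bash
python3 step.py 93.5 14 .0;python3 - <<'E'
from h import *
snap('scene','pics/scene7.png');snap('top','pics/top7.png')
s=cv2.imread('pics/scene7.png')
cv2.imwrite('pics/f7.png',cv2.resize(s[190:280,230:340],None,fx=7,fy=6,interpolation=cv2.INTER_CUBIC))
s=cv2.imread('pics/top7.png')
cv2.imwrite('pics/h7.png',cv2.resize(s[190:250,240:330],None,fx=8,fy=8,interpolation=cv2.INTER_CUBIC))
E
```

```text
pos [ 0.5611 -0.1841  0.1908] rpy [3.1247e+00 8.0000e-04 1.5136e+00] F [-0.5 -1.2  0.4] w 0.0418 t 11.13
shift mm [255.7  -2.6 163.9] turn [0.0169 0.0007 0.0111]
tray mm [-162.1   -1.3  178. ]
tray mm [-349.1   -3.4  178.1]
torque [-0.    0.07  0.01]
```

View pics/f7.png

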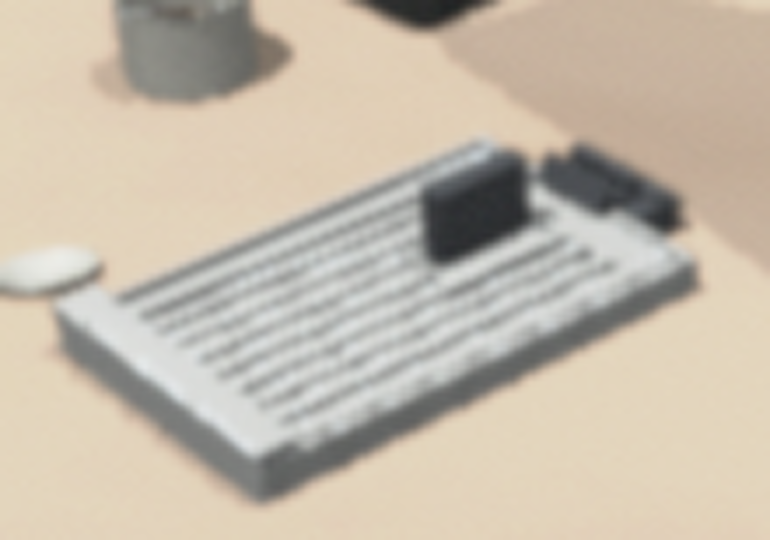

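View pics/h7.png

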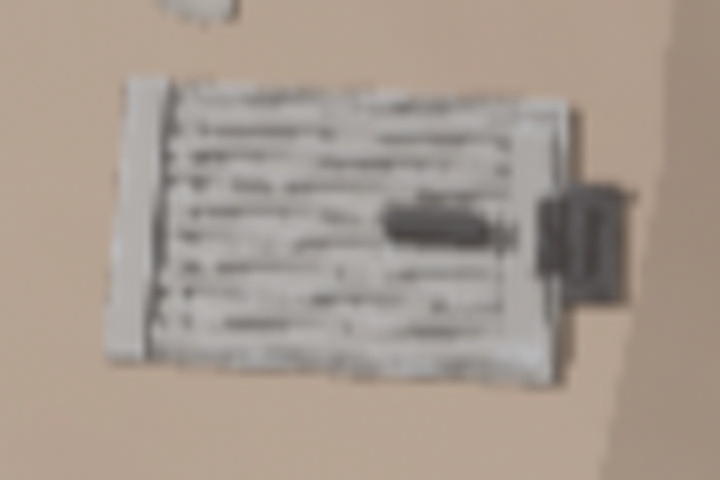

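View pics/scene7.png

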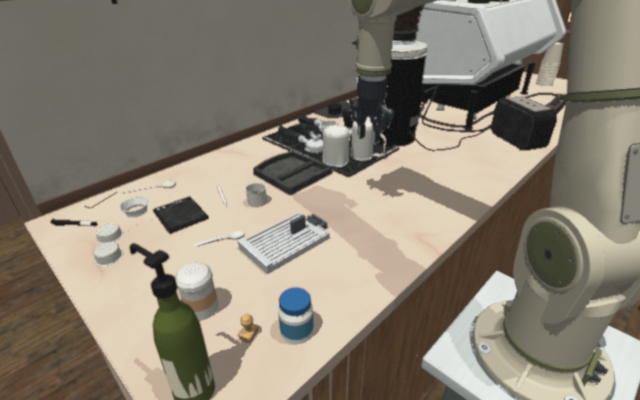

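Run:
```python
import cv2
a=cv2.imread('pics/top0.png',0);b=cv2.imread('pics/top7.png',0)
for r in range(213,226,2): print(r,a[r,302:322].tolist(),b[r,302:322].tolist())
a=cv2.imread('pics/scene0.png',0);b=cv2.imread('pics/scene7.png',0)
for r in (214,216,218,220,222): print(r,a[r,304:330].tolist(),b[r,304:330].tolist())
```

```text
213 [168, 168, 168, 167, 163, 162, 153, 140, 118, 102, 98, 99, 95, 97, 98, 119, 140, 147, 159, 161] [149, 153, 165, 167, 168, 165, 156, 127, 116, 100, 97, 98, 93, 96, 97, 118, 140, 146, 159, 157]
215 [168, 168, 168, 164, 147, 110, 87, 89, 75, 85, 88, 85, 83, 85, 85, 87, 111, 138, 159, 161] [161, 163, 166, 167, 159, 114, 87, 88, 74, 84, 86, 83, 81, 84, 83, 85, 110, 138, 158, 157]
217 [170, 170, 169, 166, 149, 98, 77, 83, 74, 87, 92, 75, 68, 79, 86, 90, 120, 158, 161, 161] [135, 155, 153, 166, 157, 99, 76, 82, 72, 86, 91, 73, 67, 77, 85, 88, 120, 157, 158, 147]
219 [172, 171, 171, 168, 152, 102, 76, 73, 73, 86, 86, 75, 71, 86, 84, 85, 121, 158, 162, 161] [99, 109, 126, 164, 158, 103, 75, 70, 70, 85, 85, 72, 70, 85, 83, 83, 120, 157, 157, 144]
221 [170, 170, 170, 168, 152, 92, 80, 74, 69, 77, 85, 71, 72, 87, 87, 88, 121, 158, 162, 162] [115, 140, 146, 165, 156, 93, 78, 72, 67, 77, 83, 70, 70, 85, 86, 87, 120, 156, 153, 144]
223 [171, 171, 170, 166, 146, 91, 76, 75, 71, 80, 86, 70, 74, 88, 89, 89, 121, 159, 163, 163] [156, 169, 167, 165, 148, 90, 74, 74, 69, 79, 85, 69, 71, 86, 87, 88, 1
[... 746 characters left out ...]
153, 110, 79, 76, 78, 77, 74, 71, 66, 64, 67, 79, 94, 112, 136, 165, 185, 197, 203, 205, 204, 204, 203, 204] [73, 119, 144, 109, 81, 77, 77, 79, 77, 71, 67, 64, 69, 80, 91, 107, 123, 145, 160, 170, 176, 177, 177, 176, 177, 175]
220 [204, 194, 165, 125, 89, 80, 79, 77, 77, 77, 77, 77, 73, 64, 62, 64, 66, 84, 113, 141, 169, 185, 197, 204, 205, 204] [67, 110, 142, 126, 93, 83, 79, 78, 78, 78, 78, 77, 74, 62, 66, 66, 67, 83, 106, 129, 149, 161, 171, 176, 178, 178]
222 [165, 181, 186, 171, 140, 104, 81, 76, 79, 79, 78, 74, 67, 65, 68, 64, 60, 69, 81, 86, 91, 108, 141, 177, 201, 206] [70, 134, 195, 199, 172, 141, 109, 94, 85, 79, 77, 77, 68, 68, 71, 64, 62, 71, 83, 86, 90, 101, 126, 154, 174, 179]
```

```bash
python3 -c "
from plant import bot
print(bot.close_job())"
```

```text
the job is handed in; nothing more can be done
None
```

The grate is back in the drip tray, flat and latched, and I handed the job in at about 11.3 s of the 51 s allowed.

I took the grate by its grip and carried it over the tray. I slid the plain end under the lip at about 0.17 rad of tilt, swung the grip end down, pressed with about 23 N, and then let go and backed off.

Last checks:
- **Seating:** Worked out from the tool pose at the press, the plain end was at tray x ≈ 93.7 mm, z ≈ 14.0 mm. The grip end was at x ≈ -93.3 mm, z ≈ 14.3 mm, and the tilt was about 0.005 rad. These rest on my camera fit, good to about 2 mm.
- **Catch:** In the top picture the catch nose edge is where it was before the job, so it has sprung closed. I did not tug the grate to test it.
- **Bystanders:** By eye, the cup, shaker and stamp stand where they did at the start. I did not measure this.
- **Arm:** It is clear of everything, and the contact force reads about zero.

Before insertion the scene and top pictures put the grate about 1.5 to 2 mm to one side of where the tool pose had it. I allowed for 1 mm of that. No check failed.

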